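# Show the ordered glass stirrer in the strain viewer

### The arm

A 6-joint arm with a two-finger parallel gripper is mounted at the origin on the work surface. World frame = base frame: x ahead of the robot, y to its left, z up, the work surface at z = 0. Lengths are in m, angles in rad, forces in N, time in s.
With the tool pointing down it reaches from about 0.25 to 0.8 m from the base axis. Payload 3.9 kg.
Tool frame: the origin (TCP) lies midway between the tips of the shut fingers; the grasp point (between the pads) lies 19 mm behind it; z points along the fingers, x is the direction in which the jaws open and shut, and the axes are right-handed (so a half turn about z gives the same grasp; the last joint's range is limited). The gripper opens to 85 mm and grips with 20 to 120 N. Pads are 22 mm wide; open, the fingers measure 114 mm over their backs; the gripper's body (76 mm by 85 mm) begins 54 mm behind the grasp point. The pads swing forward as they close: fully open they stand 13 mm farther back than shut.
Start: joints at [1.224, 0.26, -0.138, 1.173, 0, 1.571], TCP at [0.178, 0.494, 0.231] pointing down, gripper open.
Joint ranges: [-2.78, 2.78], [-0.83, 1.72], [-1.28, 1.37], [-1.9, 2.12], [-1.57, 1.48], [-3.14, 3.14]. Speed limits (rad/s): [2.57, 2.57, 3.14, 3.14, 3.14, 3.14].

### API

Orientations are given as a unit quaternion [x, y, z, w].
In Python, from plant import * gives the robot as it stands. The module is installed in compiled form; this text tells all that it offers.
- The arm moves only by the tool arm_command, never from a script. Its argument "targets" is a list of rows, each a list of 7 numbers: the shift along the tool's x, y, z in cm, then the turn, a rotation vector about the tool's x, y, z in rad, then the opening, from -1 (shut) to 1 (fully open), so that 0 is half open. A call has exactly 8 rows; each row shifts and turns the commanded pose from where the row before left it, along the tool's axes as they then stand; what a row does not reach is not made up. A row lasts 1/12 s, in which the tool goes at most 41.7 mm and 7.16 degrees, less where a joint would pass 70% of its speed; a pose out of reach is approached as far as the arm can. A call is refused whole if a number of a shift passes 4.17 or a number of a turn 0.125, either way. A call with a gripper value outside its range is refused whole. The fingers move at their own pace and stop on an object; the grip force is fixed at half the most. Time passes only in rows, so rows that do not move let the fingers close, or fill a call up. It gives the time, the measured TCP pose, the force and the opening at its end, in the units of the state.
- get_state(): the state, without advancing time (a new reading comes with each control period).
- get_image(name): name is "scene" or "side" or "wrist"; returns the picture (384x512x3 uint8, red, green, blue); there is no depth.
- calibration(name): a dict with "fx", "fy", "cx", "cy" (pixels), "cam_to_world" (4x4, takes a point from camera to world coordinates). Camera axes: x right, y up, looking along -z (the intrinsics and any distortion apply to the point x, -y, -z); pixel columns grow to the right and rows downward; lengths in m; the calibration is good to about 2 mm. A picture is of the moment at which its call begins: read the wrist's pose just before it. calibration takes no time and is no camera call; for the wrist camera it gives the pose at the moment of the call.
- sign_off(): hands the job in, once; it reports no verdict.
Trained networks look in the newest picture that a camera, given by its name, has taken for a name from the list of things; names that differ only in an ending like _2 or _b are one class to them, and where a whole thing is asked for, a point or a joint stands for the part that bears it (a point fixed in the world has none). Each returns a list of dicts, best first, with "confidence" (0 to 1); they miss things now and then, are a little off and sometimes report something else, mostly with a low value. They report only what shows in the picture. A call takes as long as a camera call.
- recognise(camera, query): "box" ([left, top, right, bottom] in pixels, round what is visible of it).
- cut_out(camera, query): "region" (384x512 bool, what is visible of it) and "box" ([left, top, right, bottom] in pixels, round what is visible of it).
The state is a dict: "time": time; "joint_positions": joint angles; "dq": joint speeds; "joint_efforts": joint torques, N m; "position": TCP position; "tcp_rot": TCP orientation; "force": force on the tool from outside, world axes, zero at the start; "ft_torque": the same for the moment, N m; "gripper_width": finger opening in m.
Only numpy, scipy, OpenCV 4.12 (cv2) and the standard library are available. Lean on these libraries where they do the work, as an engineer would, in place of code of your own. Each camera call takes 0.05 s, during which the arm holds its last target. There are 200 camera calls.

### The job

The sample lying in the white order dish gives the colour of the order: take the glass stirrer with the head of that colour from the rod rest and show it in the strain viewer, held in the air with its head in the middle between the two windows, at the height of their centres. The stem must slope at 45 degrees to the bench, head upward, and run parallel to the windows, as the strain shows best that way. Finish while still holding it there quite still; touch nothing of the viewer, and leave the other stirrers, the samples and everything else on the bench where they are.

Things in the scene. Friction and masses are not known exactly. Their poses are not given: they have to be found in the camera images.
- stirrer_amber: Loose glass stirrer, 220 mm, about 60 g: straight clear round stem, 10 mm diameter, with a solid amber ball head, 28 mm diameter. Origin on the stem's axis (balance point at x = +10 mm); x axis along the stem to the head (ball centre x = +70 mm, flared collar from +50 mm, tail end -136 mm). Its roll means nothing. Starts level in one of the rest's three notches (which one varies), axis 50 mm above the bench.
- stirrer_blue: Loose glass stirrer, 220 mm, about 60 g: straight clear round stem, 10 mm diameter, with a solid blue ball head, 28 mm diameter. Origin on the stem's axis (balance point at x = +10 mm); x axis along the stem to the head (ball centre x = +70 mm, flared collar from +50 mm, tail end -136 mm). Its roll means nothing. Starts level in one of the rest's three notches (which one varies), axis 50 mm above the bench.
- stirrer_green: Loose glass stirrer, 220 mm, about 60 g: straight clear round stem, 10 mm diameter, with a solid green ball head, 28 mm diameter. Origin on the stem's axis (balance point at x = +10 mm); x axis along the stem to the head (ball centre x = +70 mm, flared collar from +50 mm, tail end -136 mm). Its roll means nothing. Starts level in one of the rest's three notches (which one varies), axis 50 mm above the bench.
- amber_head (a point): Centre of the amber stirrer's ball head.
- blue_head (a point): Centre of the blue stirrer's ball head.
- green_head (a point): Centre of the green stirrer's ball head.
- rest: Steel rod rest, fixed. Two upright toothed rails, 190 mm wide and 4 mm thick, at x = -95 and +36 mm, tops at 45 mm, teeth to 54 mm. Stirrers lie along its x axis in notches at y = -70, 0, +70 mm, heads beyond the +x rail, their origins within 8 mm of x = 0. Between the rails only air, and two skids 8 mm high at y = +-75 to 95 mm. Origin under its centre, on the bench.
- viewer: Strain viewer (polariscope), fixed, grey: a lamp house and an analyser face each other across a 223 mm gap, open above and at both ends (+x, -x). Origin on the bench under the middle of the gap; x along the windows, y the line of sight, z up. Base plate 120 (x) by 370 (y) by 18 mm high. Both windows 84 mm square, centred 200 mm above the bench.
- lamp_window (a point): Centre of the bright window, at y = -112 mm in the viewer's frame. The grey lamp house behind it is 104 mm wide, 254 mm high and reaches to y = -200 mm.
- analyser_window (a point): Centre of the dark see-through window, at y = +111 mm in the viewer's frame. Its square frame, on a post, is 104 mm wide and spans 148 to 252 mm height; a short black hood behind it reaches to y = +155 mm.
- viewer_centre (a point): The point midway between the two windows, 200 mm above the bench, where the head belongs. Same axes as the viewer.
- order_dish: White shallow dish, fixed, 110 by 90 mm, 16 mm high, between the rest and the viewer, farther from the robot. It holds one colour sample: the order. Origin under its centre.
- sample_amber: Colour sample: flat round amber glass button, 38 mm diameter, 8.5 mm thick, loose. Origin under its centre. It lies either in the order dish (then amber is the order) or in a compartment of the long grey sample box (170 by 64 mm, three compartments).
- sample_blue: Colour sample: flat round blue glass button, 38 mm diameter, 8.5 mm thick, loose. Origin under its centre. It lies either in the order dish (then blue is the order) or in a compartment of the long grey sample box (170 by 64 mm, three compartments).
- sample_green: Colour sample: flat round green glass button, 38 mm diameter, 8.5 mm thick, loose. Origin under its centre. It lies either in the order dish (then green is the order) or in a compartment of the long grey sample box (170 by 64 mm, three compartments).
- rod_jar: Glass jar of 76 mm diameter, 110 mm tall, with coloured glass rods standing in it up to 225 mm; loose. Not to be moved.
- paddle: Black graphite paddle with a wooden handle, lying flat, 215 mm long, 18 mm high at most; loose. Not to be moved. Origin under the middle of the blade, handle to -x.

How it is judged:
On the way:
1. the stirrer of the order's colour is lifted clear of the rest in the gripper (((horizontal distance between sample_amber and order_dish below 0.035 m and height (world z) of amber_head above 0.1 m and contact force between the fingers and stirrer_amber above 1 N and contact force between stirrer_amber and rest below 0.05 N) or (horizontal distance between sample_blue and order_dish below 0.035 m and height (world z) of blue_head above 0.1 m and contact force between the fingers and stirrer_blue above 1 N and contact force between stirrer_blue and rest below 0.05 N) or (horizontal distance between sample_green and order_dish below 0.035 m and height (world z) of green_head above 0.1 m and contact force between the fingers and stirrer_green above 1 N and contact force between stirrer_green and rest below 0.05 N))), for 0.1 s.
At the end, for the whole second after the job is handed in: The stirrer of the order's colour is held still by the gripper alone: head centre within 18 mm of the viewer's centre across and in height, 30 mm along the line of sight; stem sloping 45 degrees, head up, and parallel to the windows, each within 10 degrees (((horizontal distance between sample_amber and order_dish below 0.035 m and x of amber_head in the frame of viewer_centre between -0.018 and 0.018 m and y of amber_head in the frame of viewer_centre between -0.03 and 0.03 m and z of amber_head in the frame of viewer_centre between -0.018 and 0.018 m and angle between stirrer_amber's own x axis and vertical between 0.61 and 0.96 rad and angle between the x axis of stirrer_amber and the y axis of viewer, either way round above 1.396 rad and contact force between the fingers and stirrer_amber above 1 N and contact force between stirrer_amber and viewer below 0.1 N and contact force between stirrer_amber and rest below 0.1 N and linear speed of stirrer_amber below 0.03 m/s and angular speed of stirrer_amber below 0.2 rad/s) or (horizontal distance between sample_blue and order_dish below 0.035 m and x of blue_head in the frame of viewer_centre between -0.018 and 0.018 m and y of blue_head in the frame of viewer_centre between -0.03 and 0.03 m and z of blue_head in the frame of viewer_centre between -0.018 and 0.018 m and angle between stirrer_blue's own x axis and vertical between 0.61 and 0.96 rad and angle between the x axis of stirrer_blue and the y axis of viewer, either way round above 1.396 rad and contact force between the fingers and stirrer_blue above 1 N and contact force between stirrer_blue and viewer below 0.1 N and contact force between stirrer_blue and rest below 0.1 N and linear speed of stirrer_blue below 0.03 m/s and angular speed of stirrer_blue below 0.2 rad/s) or (horizontal distance between sample_green and order_dish below 0.035 m and x of green_head in the frame of viewer_centre between -0.018 and 0.018 m and y of green_head in the frame of viewer_centre between -0.03 and 0.03 m and z of green_head in the frame of viewer_centre between -0.018 and 0.018 m and angle between stirrer_green's own x axis and vertical between 0.61 and 0.96 rad and angle between the x axis of stirrer_green and the y axis of viewer, either way round above 1.396 rad and contact force between the fingers and stirrer_green above 1 N and contact force between stirrer_green and viewer below 0.1 N and contact force between stirrer_green and rest below 0.1 N and linear speed of stirrer_green below 0.03 m/s and angular speed of stirrer_green below 0.2 rad/s))); the arm keeps its last pose, push and grip.
It fails at once if a stirrer of another colour is taken or pushed away (more than 20 mm) ((not (horizontal distance between sample_amber and order_dish below 0.035 m) and distance of stirrer_amber from where it was at the start of the episode above 0.02 m) or (not (horizontal distance between sample_blue and order_dish below 0.035 m) and distance of stirrer_blue from where it was at the start of the episode above 0.02 m) or (not (horizontal distance between sample_green and order_dish below 0.035 m) and distance of stirrer_green from where it was at the start of the episode above 0.02 m)).
It fails at once if the strain viewer is touched (more than 1 N) (contact force between viewer and anything else above 1 N).
It fails at once if a colour sample is moved more than 15 mm (distance of any of sample_amber, sample_blue, sample_green from where it was at the start of the episode above 0.015 m).
It fails at once if the jar or the paddle is moved more than 20 mm (distance of any of rod_jar, paddle from where it was at the start of the episode above 0.02 m).
It also fails if it takes over 42 s, if anything falls off the work surface, if the arm or the gripper's body presses on something with over 40 N, if the wrist force passes 120 N, or if a joint passes its speed limit or range.

## Working session

There is one attempt and no reset: what is moved stays moved. The work goes in short steps, Python scripts to look and compute and a tool call to move; the robot and the scene stay as the last step left them, time stands still between calls to the robot, and variables do not carry over. Pictures are saved under pics/ and viewed, on a budget of 10 in all, crops included, one or two more only if the job needs it, and the job is handed in when it is done.

Besides the shell and the picture viewer there is one more tool, called as name(argument=value, ...) on one line, values as JSON. arm_command: Moves the arm, as the interface text tells. Its arguments: {"type":"object","properties":{"targets":{"type":"array"}},"required":["targets"]}

```bash
mkdir -p pics; cat > h.py <<'E'
from plant import *
import numpy as np, cv2
from scipy.spatial.transform import Rotation as R
def ray(cam,u,v):
    c=calibration(cam);T=np.array(c["cam_to_world"])
    d=np.array([(u-c["cx"])/c["fx"],-(v-c["cy"])/c["fy"],-1.])
    return T[:3,3],T[:3,:3]@d
def onz(cam,u,v,z):
    o,d=ray(cam,u,v);return o+d*(z-o[2])/d[2]
def proj(cam,p):
    c=calibration(cam);T=np.linalg.inv(np.array(c["cam_to_world"]));q=T[:3,:3]@np.array(p)+T[:3,3]
    return np.array([c["cx"]-c["fx"]*q[0]/q[2],c["cy"]+c["fy"]*q[1]/q[2]])
def save(cam,n):
    im=get_image(cam);cv2.imwrite(f"pics/{n}.png",im[:,:,::-1]);return im
E
python3 - <<'E'
from h import *
a=save("scene","s1");b=save("side","d1")
print({k:v for k,v in get_state().items()})
for c in("scene","side"):
    print(c,calibration(c))
    for q in["stirrer_amber","stirrer_blue","stirrer_green","amber_head","blue_head","green_head","lamp_window","analyser_window","viewer","order_dish","sample_amber","sample_blue","sample_green","rest"]:
        print(q,[(np.round(r["box"]).tolist(),round(r["confidence"],2)) for r in recognise(c,q)[:2]])
E
```

```text
{'time': 0.1, 'joint_positions': array([ 1.22399481e+00,  2.60611523e-01, -1.39264132e-01,  1.17271625e+00,
       -3.14428205e-05,  1.57079039e+00]), 'dq': array([-8.07001640e-06, -2.31522471e-03,  1.60256969e-03, -1.78761261e-04,
        7.44498995e-04, -5.04967141e-04]), 'joint_efforts': array([ 6.58284607e-04, -4.06508303e+01,  2.54527116e+01,  1.01301796e-02,
        7.13479903e-05, -5.47742587e-06]), 'position': array([0.17823765, 0.49314603, 0.23054261]), 'tcp_rot': array([ 8.18500092e-01,  5.74505694e-01, -7.25811245e-04,  5.28648377e-04]), 'force': array([0.77958925, 0.26987835, 0.06063456]), 'ft_torque': array([-0.04853576, -0.03920701,  0.0090088 ]), 'gripper_width': 0.08542273525675297}
scene {'fx': 389.84098962333894, 'fy': 389.84098962333894, 'cx': 252.5061847536428, 'cy': 191.1140858746598, 'cam_to_world': array([[ 0.30696087, -0.54597042,  0.77954559,  1.54386694],
       [ 0.95168394,  0.16874712, -0.25655817, -0.26283761],
       [ 0.0085271 ,  0.82063433,  0.57139004,  0.84549881],
       [ 0.        ,  0.        ,  0.        ,  1.        ]])}
stirrer_amber [([279.
[... 1247 characters left out ...]
 [([244.0, 232.0, 328.0, 240.0], 0.59), ([238.0, 86.0, 279.0, 192.0], 0.54)]
amber_head [([247.0, 247.0, 332.0, 259.0], 0.53), ([191.0, 200.0, 233.0, 225.0], 0.42)]
blue_head [([246.0, 273.0, 336.0, 278.0], 0.77), ([240.0, 84.0, 281.0, 195.0], 0.2)]
green_head [([246.0, 232.0, 326.0, 241.0], 0.66)]
lamp_window [([241.0, 85.0, 277.0, 192.0], 0.81)]
analyser_window [([241.0, 86.0, 278.0, 195.0], 0.58)]
viewer []
order_dish [([190.0, 199.0, 234.0, 224.0], 0.58), ([257.0, 232.0, 329.0, 296.0], 0.49)]
sample_amber [([198.0, 253.0, 205.0, 265.0], 0.47)]
sample_blue [([247.0, 249.0, 330.0, 259.0], 0.61)]
sample_green [([199.0, 242.0, 210.0, 250.0], 0.55)]
rest [([258.0, 238.0, 328.0, 296.0], 0.92)]
```

```bash
python3 - <<'E'
import cv2
a=cv2.imread("pics/s1.png");b=cv2.imread("pics/d1.png")
cv2.imwrite("pics/s1c.png",cv2.resize(a[140:300,50:350],None,fx=2.6,fy=2.6,interpolation=cv2.INTER_CUBIC))
cv2.imwrite("pics/d1c.png",cv2.resize(b[75:305,160:360],None,fx=2.6,fy=2.6,interpolation=cv2.INTER_CUBIC))
E
```

```text
(no output)
```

View pics/s1c.png

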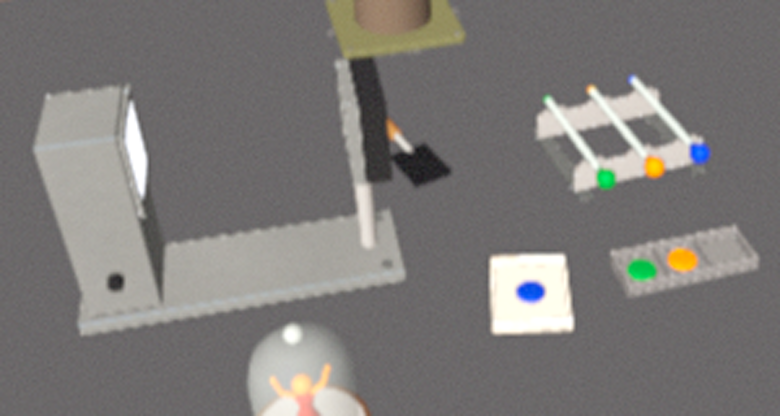

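View pics/d1c.png

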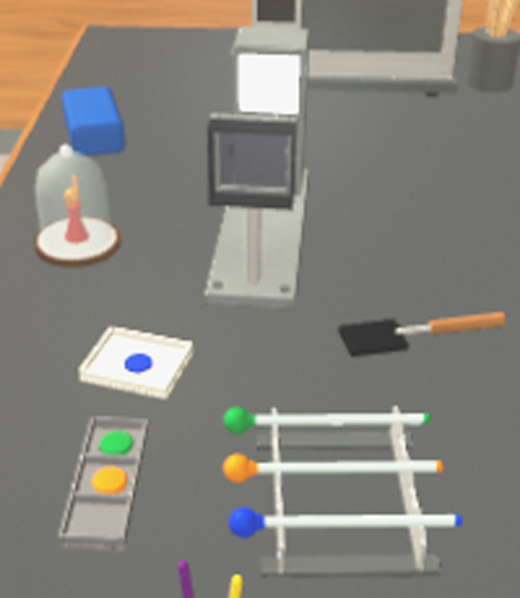

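Order is blue: a blue sample lies in the dish (scene crop ≈ (530,291)), and the green and amber samples are in the box. The blue stirrer is in the +y notch, head at side pixel ≈ (253,276). Next I measure the blue stirrer, the viewer pose and the obstacles.

```bash
cat > m.py <<'E'
from h import *
from scipy.optimize import least_squares
s=cv2.imread("pics/s1.png");d=cv2.imread("pics/d1.png")
def blobs(im,box,lo,hi):
    l,t,r,b=box;h=cv2.cvtColor(im[t:b,l:r],cv2.COLOR_BGR2HSV)
    n,_,st,c=cv2.connectedComponentsWithStats(cv2.inRange(h,lo,hi))
    return [(st[i,4],(c[i]+[l,t]).round(1)) for i in range(1,n) if st[i,4]>3]
def tri(a,b):
    A=[];B=[]
    for cam,u in(("scene",a),("side",b)):
        o,v=ray(cam,*u);v/=np.linalg.norm(v);P=np.eye(3)-np.outer(v,v);A.append(P);B.append(P@o)
    return np.linalg.lstsq(np.vstack(A),np.hstack(B),rcond=None)[0]
for nm,lo,hi in(("blue",(105,150,80),(130,255,255)),("amber",(8,150,150),(25,255,255)),("green",(50,120,60),(80,255,255))):
    S=blobs(s,(250,160,325,220),lo,hi);D=blobs(d,(240,225,345,285),lo,hi);print(nm,S,D)
    S=max(S,key=lambda x:x[0])[1];D0=max(D,key=lambda x:x[0])[1]
    print(" tri",tri(S,D0)," z50:",onz("scene",*S,.05),onz("side",*D0,.05))
    for a,c in D: print("  ",a,onz("side",*c,.05))
sc=lambda x,y:(50+x/2.6,140+y/2.6); sd=lambda x,y:(160+x/2.6,75+y/2.6)
obs=[("scene",sc(80,332),(60,-185,0)),("scene",sc(80,321),(60,-185,18)),("scene",sc(404,281),(60,185,0)),("scene",sc(388,212),(-60,185,18)),
("side",sd(205,297),(60,185,0)),("side",sd(294,304),(-60,185,0)),("side",sd(237,55),(42,-112,242)),("side",sd(299,55),(-42,-112,242)),
("scene",sc(38,148),(52,-200,254)),("scene",sc(128,87),(-52,-112,254)),("side",sd(304,52),(-52,-112,254))]
def f(p):
    c,sn=np.cos(p[2]),np.sin(p[2]);r=[]
    for cam,u,q in obs:
        q=np.array(q)/1e3;r+=list(proj(cam,(p[0]+c*q[0]-sn*q[1],p[1]+sn*q[0]+c*q[1],q[2]))-u)
    return r
r=least_squares(f,[.55,-.1,0],loss="soft_l1");print("viewer",r.x,np.array(f(r.x)).reshape(-1,2).round(1).tolist())
print("dish",onz("scene",254,252,.01),"paddle tip",onz("side",*sd(372,338),.01),onz("side",*sd(505,320),.01))
print("jar rods(z.2)",onz("side",*sd(184,565),.2),onz("side",*sd(235,580),.2))
print("dome",onz("side",*sd(77,255),0), "hand",onz("scene",*sc(380,20),.23))
E
python3 m.py; python3 -c "
import cv2;d=cv2.imread('pics/d1.png');cv2.imwrite('pics/d1b.png',cv2.resize(d[225:384,150:400],None,fx=3,fy=3))"
```

```text
blue [(np.int32(42), array([318.9, 198.7]))] [(np.int32(108), array([253.7, 275.3])), (np.int32(9), array([335.7, 274.6]))]
 tri [0.57022839 0.29997676 0.05108447]  z50: [0.57086411 0.30110056 0.05      ] [0.56921678 0.29752516 0.05      ]
   108 [0.56921678 0.29752516 0.05      ]
   9 [0.36921603 0.28601327 0.05      ]
amber [(np.int32(46), array([301.1, 203.9]))] [(np.int32(97), array([251.6, 254.6])), (np.int32(7), array([328.4, 253.7]))]
 tri [0.578748   0.22927195 0.04994596]  z50: [0.58036337 0.22952089 0.05      ] [0.57795098 0.22808489 0.05      ]
   97 [0.57795098 0.22808489 0.05      ]
   7 [0.37849232 0.21551884 0.05      ]
green [(np.int32(44), array([282.6, 208.7]))] [(np.int32(84), array([251. , 236.1])), (np.int32(7), array([323.4, 235.3]))]
 tri [0.58425372 0.15903192 0.04956992]  z50: [0.58675586 0.15917365 0.05      ] [0.58325839 0.15783002 0.05      ]
   84 [0.58325839 0.15783002 0.05      ]
   7 [0.3837833  0.14519997 0.05      ]
viewer [ 0.57209858 -0.2958471  -0.06187586] [[1.2, 0.7], [-0.3, 0.5], [1.6, -0.5], [1.9, -1.9], [-1.0, 3.3], [-0.5, 2.8], [1.4, -2.4], [0.1, -1.5], [-12.3, 0.5], [-7.6, -1.2], [1.0, -3.4]]
dish [0.71604353 0.0164678  0.01      ] paddle tip [ 0.42463556 -0.04181053  0.01      ] [ 0.25163806 -0.08789343  0.01      ]
jar rods(z.2) [0.60252322 0.47166828 0.2       ] [0.56643324 0.48271953 0.2       ]
dome [ 0.83324413 -0.23021906  0.        ] hand [ 0.41225869 -0.08660337  0.23      ]
```

View pics/d1b.png

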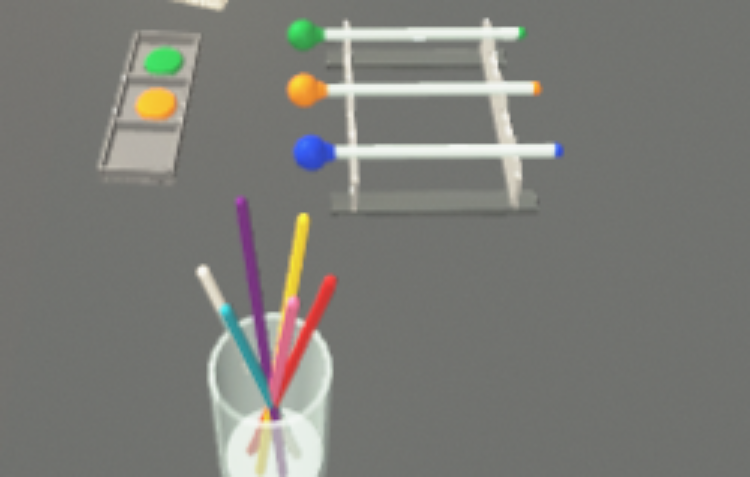

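```bash
cat >> h.py <<'E'
def wire(im,cam,p,k=4,off=(0,0)):
    c,s=np.cos(p[2]),np.sin(p[2])
    P=lambda q:tuple(int(v) for v in ((proj(cam,(p[0]+(c*q[0]-s*q[1])/1e3,p[1]+(s*q[0]+c*q[1])/1e3,q[2]/1e3))-off)*k))
    def box(x,y0,y1,z0,z1,col):
        for a in(-x,x):
            for b in(y0,y1): cv2.line(im,P((a,b,z0)),P((a,b,z1)),col,1)
            for z in(z0,z1): cv2.line(im,P((a,y0,z)),P((a,y1,z)),col,1)
        for b in(y0,y1):
            for z in(z0,z1): cv2.line(im,P((-x,b,z)),P((x,b,z)),col,1)
    box(60,-185,185,0,18,(0,0,255));box(52,-200,-112,18,254,(0,255,0));box(42,-112,-112,158,242,(255,0,0));box(52,111,111,148,252,(0,255,255))
E
python3 - <<'E'
from h import *
p=[.5721,-.2958,-.0619]
a=cv2.resize(cv2.imread("pics/s1.png")[150:280,50:220],None,fx=3,fy=3);wire(a,"scene",p,3,(50,150))
b=cv2.resize(cv2.imread("pics/d1.png")[75:205,225:305],None,fx=3,fy=3);wire(b,"side",p,3,(225,75))
cv2.imwrite("pics/w1.png",np.hstack([a,b]))
print(onz("side",241,373,.005))
E
```

```text
[0.58458215 0.51532862 0.005     ]
```

View pics/w1.png

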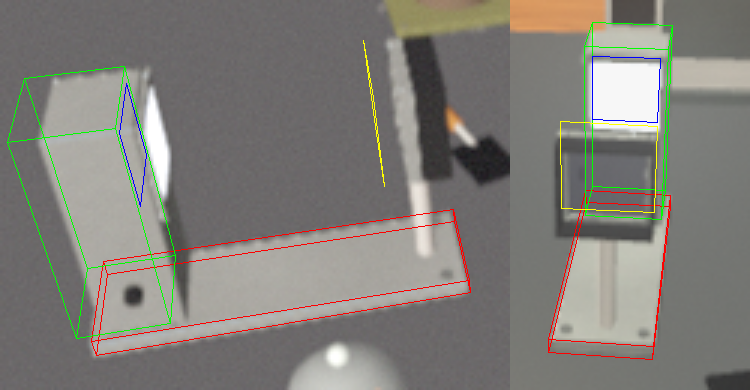

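```bash
python3 - <<'E'
from h import *
from scipy.optimize import least_squares
sc=lambda x,y:np.array((50+x/3,150+y/3)); sd=lambda x,y:np.array((225+(x-510)/3,75+y/3))
# bright window centroid/quads
s=cv2.imread("pics/s1.png");d=cv2.imread("pics/d1.png")
for im,(l,t,r,b) in((s,(90,170,112,225)),(d,(245,85,285,125))):
    m=(im[t:b,l:r].min(2)>225).astype('uint8');c=max(cv2.findContours(m,0,2)[0],key=cv2.contourArea)
    print((cv2.approxPolyDP(c,2,True)[:,0]+[l,t]).tolist(),cv2.boundingRect(c))
obs=[("scene",sc(93,355),(60,-185,0),1),("scene",sc(470,293),(60,185,0),1),("scene",sc(453,210),(-60,185,18),1),
("side",sd(549,353),(60,185,0),1),("side",sd(653,360),(-60,185,0),1),
("scene",sc(150,87),(-42,-112,242),0),("scene",sc(163,218),(42,-112,158),0),("scene",sc(40,143),(52,-200,254),0),
("scene",sc(388,38),(-52,111,252),0),
("side",sd(592,57),(42,-112,242),0),("side",sd(660,60),(-42,-112,242),0)]
def f(p):
    c,sn=np.cos(p[2]),np.sin(p[2]);r=[]
    for cam,u,q,b in obs:
        q=np.array(q)/1e3;q[1]+=b*p[3];r+=list(proj(cam,(p[0]+c*q[0]-sn*q[1],p[1]+sn*q[0]+c*q[1],q[2]))-u)
    return r
r=least_squares(f,[.57,-.28,0,0],loss="soft_l1");print(r.x,np.array(f(r.x)).reshape(-1,2).round(1).tolist())
p=r.x
a=cv2.resize(s[150:280,50:220],None,fx=3,fy=3);wire(a,"scene",p,3,(50,150))
b=cv2.resize(d[75:205,225:305],None,fx=3,fy=3);wire(b,"side",p,3,(225,75))
cv2.imwrite("pics/w2.png",np.hstack([a,b]))
E
```

```text
[[100, 181], [99, 197], [104, 214], [105, 199]] (9, 11, 7, 34)
[[252, 96], [252, 116], [273, 118], [274, 97]] (7, 11, 23, 23)
[ 0.57455098 -0.27436623 -0.05681048 -0.02268909] [[0.6, 0.6], [0.1, 0.1], [-0.3, -0.2], [-0.2, -0.3], [-0.1, -0.5], [0.2, -1.9], [0.6, -4.5], [-2.0, -1.0], [-0.7, 0.0], [-0.9, 1.8], [-0.7, 1.7]]
```

View pics/w2.png

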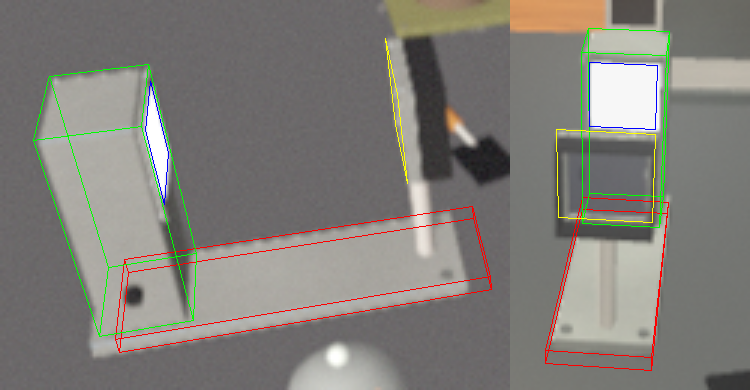

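The wireframe now matches the lamp window, house and analyser. The viewer centre is (0.575,-0.274), yaw -0.057. Blue head (0.570,0.300), stem yaw ≈3.5°, grasp at (0.500,0.296). The jar at (0.585,0.515) is clear of the path.

arm_command(targets=[[0,0,0,0,0,-0.102,0],[0,0,0,0,0,-0.102,0],[0,0,0,0,0,-0.102,0],[0,0,0,0,0,-0.102,0],[-1.8,2.6,0,0,0,0,0],[-1.8,2.6,0,0,0,0,0],[-1.8,2.6,0,0,0,0,0],[-1.8,2.6,0,0,0,0,0]])

```text
time: 2.17
position: [0.2875, 0.4276, 0.2314]
tcp_rot: [0.685, 0.729, 0.0, 0.0]
force: [-0.0, 0.2, 0.2]
gripper_width: 0.0428
```

arm_command(targets=[[-1.8,2.6,0,0,0,0,0],[-1.8,2.6,0,0,0,0,0],[-1.8,2.6,0,0,0,0,0],[-1.8,2.6,0,0,0,0,0],[-1.8,2.6,0,0,0,0,0],[-1.8,2.6,0,0,0,0,0],[-1.8,2.6,0,0,0,0,0],[-1.8,2.6,0,0,0,0,0]])

```text
time: 2.83
position: [0.5043, 0.2962, 0.2314]
tcp_rot: [0.685, 0.728, 0.0, -0.0]
force: [-0.0, 0.0, 0.6]
gripper_width: 0.0427
```

```bash
python3 - <<'E'
from h import *
im=save("wrist","k1");s=get_state();print(s["joint_positions"],s["position"],R.from_quat(s["tcp_rot"]).as_matrix().round(3).tolist(),s["gripper_width"])
h=cv2.cvtColor(im,cv2.COLOR_RGB2HSV)
n,_,st,c=cv2.connectedComponentsWithStats(cv2.inRange(h,(105,150,60),(130,255,255)))
for i in range(1,n):
    if st[i,4]>20: print(st[i].tolist(),c[i],onz("wrist",*c[i],.05))
E
```

```text
[ 0.52495129  0.36665083  0.01660211  1.21751211 -0.00458941  0.46838361] [0.50956992 0.29342074 0.23099484] [[-0.057, 0.998, 0.005], [0.998, 0.057, -0.002], [-0.003, 0.005, -1.0]] 0.042887389111889405
[250, 20, 13, 9, 91] [255.71428571  24.16483516] [0.37535518 0.28532385 0.05      ]
[243, 225, 27, 31, 625] [255.7456 240.8928] [0.57574814 0.29651105 0.05      ]
[7, 308, 31, 26, 606] [ 21.97194719 320.68481848] [0.6853195 0.0442934 0.05     ]
```

View pics/k1.png

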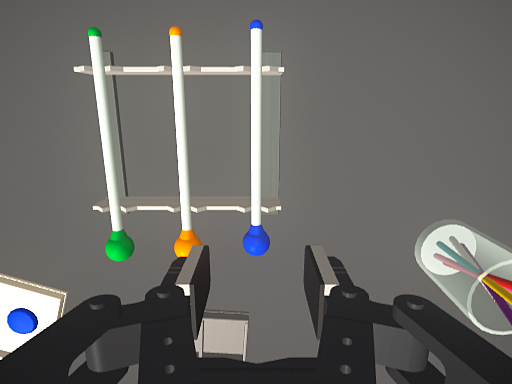

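The wrist view shows the blue stem straight up the picture at column 256, midway between the fingers (about 200 and 315). I re-measure now that the arm is at rest.

```bash
python3 - <<'E'
from h import *
im=save("wrist","k1b");im=get_image("wrist");s=get_state();print(s["position"],R.from_quat(s["tcp_rot"]).as_matrix().round(3).tolist())
h=cv2.cvtColor(im,cv2.COLOR_RGB2HSV)
n,_,st,c=cv2.connectedComponentsWithStats(cv2.inRange(h,(105,150,60),(130,255,255)))
P=[onz("wrist",*c[i],.05) for i in range(1,n) if st[i,4]>20];print(P)
t,hd=P[0],P[1];u=(hd-t)/np.linalg.norm(hd-t);print("yaw",np.degrees(np.arctan2(u[1],u[0])))
g=hd-.07*u;g[2]=.031;print("grasp",g,"tool shift cm",100*R.from_quat(s["tcp_rot"]).inv().apply(g-s["position"]))
E
```

```text
[0.50479362 0.29597489 0.23087716] [[-0.058, 0.998, -0.0], [0.998, 0.058, -0.0], [-0.0, -0.0, -1.0]]
[array([0.36642514, 0.28891632, 0.05      ]), array([0.56695235, 0.30133204, 0.05      ]), array([0.67701221, 0.05090396, 0.05      ])]
yaw 3.542967525629978
grasp [0.49708614 0.29700624 0.031     ] tool shift cm [ 0.14820234 -0.76338348 19.98771491]
```

arm_command(targets=[[0.1,-0.5,2.0,0,0,0,0],[0,0,3.0,0,0,0,0],[0,0,3.0,0,0,0,0],[0,0,3.0,0,0,0,0],[0,0,3.0,0,0,0,0],[0,0,2.5,0,0,0,0],[0,0,2.0,0,0,0,0],[0,0,1.4,0,0,0,0]])

```text
time: 3.65
position: [0.4955, 0.2979, 0.0301]
tcp_rot: [0.685, 0.729, -0.002, -0.001]
force: [-0.2, -0.7, -0.3]
gripper_width: 0.0424
```

arm_command(targets=[[0,0,0,0,0,0,0],[0,0,0,0,0,0,0],[0,0,0,0,0,0,-1],[0,0,0,0,0,0,-1],[0,0,0,0,0,0,-1],[0,0,0,0,0,0,-1],[0,0,0,0,0,0,-1],[0,0,0,0,0,0,-1]])

```text
time: 4.32
position: [0.4991, 0.2964, 0.034]
tcp_rot: [0.686, 0.728, 0.0, 0.002]
force: [0.4, -5.7, 4.7]
gripper_width: 0.0081
```

arm_command(targets=[[0,0,-1,0,0,0,-1],[0,0,-2,0,0,0,-1],[0,0,-3,0,0,0,-1],[0,0,-3,0,0,0,-1],[0,0,-3,0,0,0,-1],[0,0,-3,0,0,0,-1],[0,0,-3,0,0,0,-1],[0,0,-2,0,0,0,-1]])

```text
time: 4.98
position: [0.4988, 0.2989, 0.2371]
tcp_rot: [0.685, 0.728, 0.003, 0.0]
force: [-0.2, -0.2, -0.6]
gripper_width: 0.0077
```

arm_command(targets=[[0,0,-1,0,0,0.059,-1],[0,0,0,0,0,0.059,-1],[-1,-2,0,0,0,0,-1],[-2,-2,0,0,0,0,-1],[-3,-2,0,0,0,0,-1],[-3,-2,0,0,0,0,-1],[-3,-2,0,0,0,0,-1],[-3,-2,0,0,0,0,-1]])

```text
time: 5.65
position: [0.3685, 0.1543, 0.2433]
tcp_rot: [0.727, 0.687, 0.001, 0.0]
force: [-0.2, -1.0, 0.2]
gripper_width: 0.0079
```

```bash
python3 - <<'E'
from h import *
save("side","d2");s=get_state();print(s["joint_positions"],s["position"],s["tcp_rot"],s["gripper_width"],s["force"])
E
```

```text
[ 0.39228751  0.03047324 -0.38720478  1.1598666  -0.00221178  0.4503473 ] [0.36209641 0.14904377 0.24271035] [ 7.27326055e-01  6.86282887e-01 -3.54676597e-03 -1.68107106e-04] 0.007616241105123701 [-8.02713708 -4.86273685 -0.30700942]
```

View pics/d2.png

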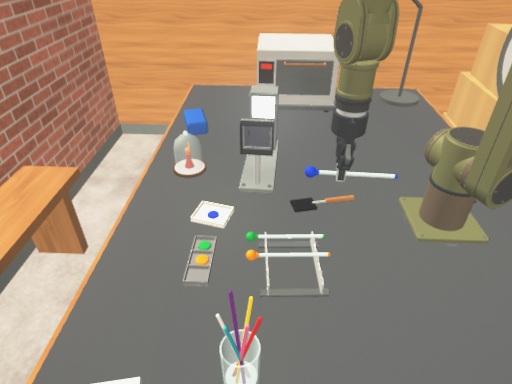

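The blue stirrer is held level (head at (312,172)), and the others are still in the rest. Next I move across to y ≈ -0.262, short of the viewer.

arm_command(targets=[[-1.6,0.3,0,0,0,0,-1],[-2.6,0.4,0,0,0,0,-1],[-2.6,0.4,0,0,0,0,-1],[-2.6,0.4,0,0,0,0,-1],[-2.6,0.4,0,0,0,0,-1],[-2.6,0.4,0,0,0,0,-1],[-2.6,0.4,0,0,0,0,-1],[-2.6,0.4,0,0,0,0,-1]])

```text
time: 6.37
position: [0.3898, -0.0454, 0.2436]
tcp_rot: [0.727, 0.687, 0.001, 0.001]
force: [0.3, -0.5, -1.0]
gripper_width: 0.0081
```

arm_command(targets=[[-2.6,0.4,0,0,0,0,-1],[-2.6,0.4,0,0,0,0,-1],[-2.6,0.4,0,0,0,0,-1],[-2.6,0.4,0,0,0,0,-1],[-2.6,0.4,0,0,0,0,-1],[-2.6,0.4,0,0,0,0,-1],[-2.6,0.4,0,0,0,0,-1],[-2.4,0.3,0,0,0,0,-1]])

```text
time: 7.03
position: [0.4093, -0.2534, 0.2436]
tcp_rot: [0.727, 0.687, 0.001, 0.001]
force: [0.8, 0.3, -1.4]
gripper_width: 0.0078
```

arm_command(targets=[[0,0,0,-0.098,0,0,-1],[0,0,0,-0.098,0,0,-1],[0,0,0,-0.098,0,0,-1],[0,0,0,-0.098,0,0,-1],[0,0,0,-0.098,0,0,-1],[0,0,0,-0.098,0,0,-1],[0,0,0,-0.098,0,0,-1],[0,0,0,-0.098,0,0,-1]])

```text
time: 7.7
position: [0.4088, -0.2518, 0.2447]
tcp_rot: [0.67, 0.634, 0.264, 0.281]
force: [0.2, -0.2, -1.5]
gripper_width: 0.008
```

```bash
cat > chk.py <<'E'
import sys;from h import *
n=sys.argv[1];a=save("scene","s"+n);b=save("side","d"+n);s=get_state()
Rm=R.from_quat(s["tcp_rot"]).as_matrix();print("q",s["joint_positions"].round(3),"p",s["position"].round(4),"w",s["gripper_width"],"F",s["force"].round(1));print(Rm.round(3).tolist())
psi=-.0568;C=np.array([.5746,-.2744,.2]);V=np.array([[np.cos(psi),-np.sin(psi),0],[np.sin(psi),np.cos(psi),0],[0,0,1]])
pred=s["position"]-.019*Rm[:,2]+.0705*Rm[:,1];print("pred head",pred.round(4),"viewer frame",(V.T@(pred-C)).round(4), "stem dir in viewer",(V.T@Rm[:,1]).round(3))
pts={}
for cam,im in(("scene",a),("side",b)):
    u=proj(cam,pred);m=cv2.inRange(cv2.cvtColor(im,cv2.COLOR_RGB2HSV),(105,130,50),(130,255,255))
    k,_,st,c=cv2.connectedComponentsWithStats(m);L=[(np.hypot(*(c[i]-u)),st[i,4],c[i]) for i in range(1,k) if st[i,4]>4]
    L=sorted(L,key=lambda t:t[0])[:3];print(cam,"pred px",u.round(1),[(round(x[0],1),int(x[1]),x[2].round(1).tolist()) for x in L])
    pts[cam]=L[0][2] if L else None
A=[];B=[]
for cam,u in pts.items():
    o,v=ray(cam,*u);v/=np.linalg.norm(v);P=np.eye(3)-np.outer(v,v);A.append(P);B.append(P@o)
X=np.linalg.lstsq(np.vstack(A),np.hstack(B),rcond=None)[0];print("head seen",X.round(4),"viewer frame",(V.T@(X-C)).round(4))
T=C-.0705*V@np.array([1,0,1])/2**.5+.019*V@np.array([1,0,-1])/2**.5
print("to go, tool cm",(100*Rm.T@(T-s["position"])).round(2))
E
python3 chk.py 3
```

```text
q [-0.921 -0.174 -0.895  0.282  0.566 -0.689] p [ 0.4042 -0.2483  0.2378] w 0.007825713439208244 F [-0.9 -0.  -2.5]
[[0.06, 0.71, 0.701], [0.998, -0.047, -0.037], [0.007, 0.702, -0.712]]
pred head [ 0.4409 -0.2509  0.3009] viewer frame [-0.1348  0.0158  0.1009] stem dir in viewer [ 0.712 -0.007  0.702]
scene pred px [142.3 138.9] [(np.float64(2.0), 71, [140.5, 138.0]), (np.float64(158.5), 54, [253.6, 251.8]), (np.float64(163.6), 117, [301.8, 102.5])]
side pred px [301.1  94.8] [(np.float64(0.5), 56, [300.6, 94.8]), (np.float64(109.0), 481, [195.2, 120.9]), (np.float64(148.6), 54, [212.6, 214.1])]
head seen [ 0.4412 -0.2548  0.3018] viewer frame [-0.1343  0.012   0.1018]
to go, tool cm [-1.66  2.53 16.69]
```

Both cameras agree with the predicted head position to within 4 mm. Next I go diagonally in along the tool axis.

arm_command(targets=[[-0.7,0.3,0.5,0,0,0,-1],[-0.7,0.5,1,0,0,0,-1],[0,0.5,1.5,0,0,0,-1],[0,0.5,1.5,0,0,0,-1],[0,0.4,1.5,0,0,0,-1],[0,0.3,1.5,0,0,0,-1],[0,0,1.5,0,0,0,-1],[0,0,1.5,0,0,0,-1]])

```text
time: 8.47
position: [0.5042, -0.2733, 0.1881]
tcp_rot: [0.67, 0.635, 0.262, 0.28]
force: [0.9, -0.7, -0.8]
gripper_width: 0.0078
```

arm_command(targets=[[0,0,1.2,0,0,0,-1],[0,0,1.2,0,0,0,-1],[0,0,1.1,0,0,0,-1],[0,0,1,0,0,0,-1],[0,0,0.8,0,0,0,-1],[0,0,0.5,0,0,0,-1],[0,0,0,0,0,0,-1],[0,0,0,0,0,0,-1]])

```text
time: 9.13
position: [0.5415, -0.2737, 0.1449]
tcp_rot: [0.671, 0.635, 0.262, 0.278]
force: [0.1, -0.3, -1.2]
gripper_width: 0.0078
```

```bash
python3 chk.py 4; python3 - <<'E'
from h import *
a=cv2.imread("pics/s4.png")[100:280,50:250];b=cv2.imread("pics/d4.png")[60:240,200:340]
cv2.imwrite("pics/f4.png",cv2.resize(np.hstack([a,b]),None,fx=2.3,fy=2.3,interpolation=cv2.INTER_CUBIC))
E
```

```text
q [-0.692  0.172 -0.905 -0.183  0.432 -0.481] p [ 0.5408 -0.2737  0.1451] w 0.00750033440601994 F [ 0.2  0.9 -0.7]
[[0.057, 0.707, 0.705], [0.998, -0.04, -0.04], [-0.0, 0.706, -0.708]]
pred head [ 0.5772 -0.2757  0.2083] viewer frame [ 0.0027 -0.0012  0.0083] stem dir in viewer [0.708 0.    0.706]
scene pred px [142.5 190.2] [(np.float64(1.1), 73, [142.1, 191.2]), (np.float64(127.1), 54, [253.6, 251.8]), (np.float64(181.8), 118, [301.7, 102.5])]
side pred px [259.2 117.3] [(np.float64(1.3), 22, [258.0, 116.8]), (np.float64(64.1), 481, [195.2, 121.0]), (np.float64(107.5), 54, [212.6, 214.1])]
head seen [ 0.5818 -0.2775  0.2087] viewer frame [ 0.0074 -0.0026  0.0087]
to go, tool cm [ 0.12 -0.77  0.41]
```

View pics/f4.png

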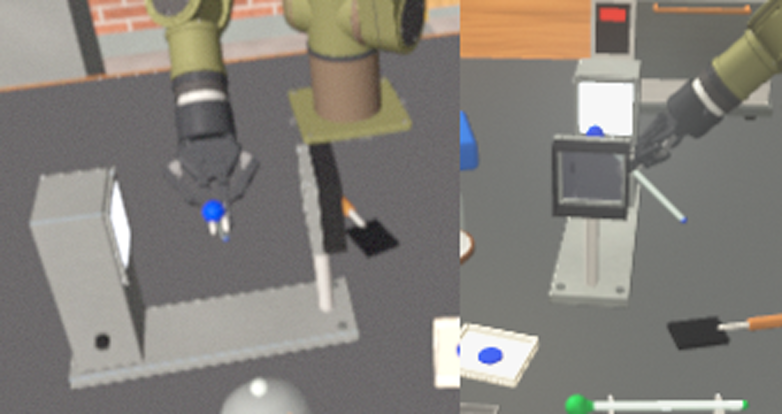

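The head shows in the gap between the windows, slightly high (scene (213,211) in the crop; partly hidden by the analyser frame in the side view). I correct by about 8 mm down and 3 mm back.

arm_command(targets=[[0,-0.4,0.2,0,0,0,-1],[0,-0.4,0.2,0,0,0,-1],[0,0,0,0,0,0,-1],[0,0,0,0,0,0,-1],[0,0,0,0,0,0,-1],[0,0,0,0,0,0,-1],[0,0,0,0,0,0,-1],[0,0,0,0,0,0,-1]])

```text
time: 9.9
position: [0.5377, -0.2734, 0.1363]
tcp_rot: [0.672, 0.635, 0.262, 0.278]
force: [-0.8, -0.7, -1.1]
gripper_width: 0.0077
```

```bash
python3 chk.py 5; python3 - <<'E'
from h import *
print(onz("scene",254,252,.01))
s=get_state();print(s["dq"].round(4),s["force"])
# scene ray vs plane y of viewer: x,z of head given measured line of sight y
im=cv2.imread("pics/s5.png");m=cv2.inRange(cv2.cvtColor(im,cv2.COLOR_BGR2HSV),(105,130,50),(130,255,255))
E
```

```text
q [-0.696  0.185 -0.923 -0.213  0.435 -0.484] p [ 0.5377 -0.2733  0.1362] w 0.0079355848778165 F [-0.3  0.  -0.5]
[[0.057, 0.707, 0.705], [0.998, -0.04, -0.04], [-0.0, 0.706, -0.708]]
pred head [ 0.5741 -0.2753  0.1994] viewer frame [-0.0004 -0.001  -0.0006] stem dir in viewer [0.708 0.    0.706]
scene pred px [143.  192.1] [(np.float64(1.1), 70, [142.4, 193.0]), (np.float64(125.7), 54, [253.6, 251.8]), (np.float64(182.4), 115, [301.9, 102.5])]
side pred px [260.1 119.7] [(np.float64(2.4), 8, [258.8, 117.8]), (np.float64(64.9), 482, [195.2, 120.9]), (np.float64(105.7), 54, [212.6, 214.1])]
head seen [ 0.5801 -0.2781  0.2033] viewer frame [ 0.0057 -0.0034  0.0033]
to go, tool cm [ 0.1   0.07 -0.  ]
[0.71604353 0.0164678  0.01      ]
[-0.0006  0.0004 -0.001  -0.0002  0.      0.    ] [-0.30334736  0.01793082 -0.45969016]
```

```bash
python3 - <<'E'
from h import *
s=get_state();Rm=R.from_quat(s["tcp_rot"]).as_matrix();t=s["position"]-.019*Rm[:,2]-.132*Rm[:,1]
for cam,n in(("scene","s5"),("side","d5")):
    u=proj(cam,t);im=cv2.imread(f"pics/{n}.png");m=cv2.inRange(cv2.cvtColor(im,cv2.COLOR_BGR2HSV),(100,90,50),(130,255,255))
    k,_,st,c=cv2.connectedComponentsWithStats(m)
    print(cam,u.round(1),[(int(st[i,4]),c[i].round(1).tolist()) for i in range(1,k) if np.hypot(*(c[i]-u))<20])
E
```

```text
scene [148.2 203.2] [(82, [142.5, 192.9])]
side [298.4 157.6] [(3, [297.7, 157.7])]
```

The tail cap in the side view is within 1 px of its predicted place, so the slope is confirmed. Handing in.

```bash
python3 -c "
from plant import *
print(sign_off())"
```

```text
the job is handed in; nothing more can be done
None
```

The order was blue. I took the blue stirrer from the rest and brought it into the viewer's gap from its near end. I handed in at about 10 s while still holding it there.

**Head position:** by the arm's own pose, the head is within 1 mm of the viewer's centre. The cameras put it about 6 mm off along x and 3 mm off in y and z. That reading is biased because the analyser frame mostly hides the head in the side view. Both readings are inside the limits.

**Slope and direction:** by the arm's own pose, the stem slopes at 45° and runs parallel to the windows. The tail cap lies within 1 px of its predicted place in the side view. The scene camera could not see the tail.

**Grip and stillness:** the fingers read 8 mm on the 10 mm stem. Joint speeds are about zero and the outside force is under 1 N.

**Everything else:** I planned the path to stay clear of the viewer, and saw no contact with it in the last pictures or in the force readings. I last saw the other stirrers and the samples in place in the mid-way side picture, and did not measure them again at the end.

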